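# Isolate, open and load the ultrasonic bath

### The arm

A 6-joint arm with a two-finger parallel gripper is mounted at the origin on the work surface. World frame = base frame: x ahead of the robot, y to its left, z up, the work surface at z = 0. Lengths are in m, angles in rad, forces in N, time in s.
With the tool pointing down it reaches from about 0.375 to 0.925 m from the base axis. Payload 5.7 kg.
Tool frame: the origin (TCP) lies midway between the tips of the shut fingers; the grasp point (between the pads) lies 19 mm behind it; z points along the fingers, y is the line along which they close (so a half turn about z gives the same grasp; the last joint's range is limited). The gripper opens to 88 mm and grips with 3 to 60 N. Pads are 20 mm wide; open, the fingers measure 115 mm over their backs; the gripper's body (75 mm by 178 mm) begins 61 mm behind the grasp point.
Start: joints at [-1.3, 0.359, 1.51, -0, 1.272, -0.115], TCP at [0.226, -0.556, 0.223] pointing down, gripper open.
Joint ranges: [-2.97, 2.97], [-1.01, 2.36], [0.21, 2.38], [-0.96, 4.11], [0.2, 2.71], [-2.98, 2.98]. Speed limits (rad/s): [2.39, 2.39, 3.14, 3.14, 3.14, 3.14].

### API

Orientations are given as a unit quaternion [x, y, z, w].
In Python, from bench import move_ptp, servo_line, goto_joints, move_gripper, sleep, inverse_kinematics, capture, PlanningError, close_job, spot_in, silhouettes, current_clock, current_joint_pos, current_qvel, current_joint_torque, current_position, current_orientation, current_force, current_torque, current_finger_gap, current_grip_force gives the robot as it stands. Calls block until the motion is done:
- move_ptp(position, orientation): joint-space move of the TCP to a pose.
- servo_line(position, orientation=None, rate=0.15, contact_N=None): straight line of the TCP; orientation=None keeps the orientation; rate is the mean speed in m/s. With contact_N (N) it stops when the force on the tool has changed by that much, and returns True; else False.
- goto_joints(angles): joint-space move.
- move_gripper(opening): finger opening in m; the grip force is fixed at half the most; returns when the fingers have stopped.
- sleep(seconds).
- inverse_kinematics(position, orientation): joint angles nearest the present ones, or None.
- capture(name): name is "side" or "top"; returns a dict with "image" (384x512x3 uint8, blue, green, red), "range_z" (384x512 float32, m along the optical axis (not along the pixel's ray), 0 where there is no reading), "intrinsics" (3x3 intrinsics, pixels), "R" (3x3) and "t" (3): a world point X has camera coordinates R X + t. Camera axes: x right, y down, z forward; pixel columns grow to the right and rows downward; lengths in m; the calibration is good to about 2 mm. A picture is of the moment at which its call begins.
A pose or a line that the arm cannot do raises PlanningError and nothing moves.
- close_job(): hands the job in; it is judged then, once.
Trained networks look in the newest picture that a camera, given by its name, has taken for a name from the list of things; names that differ only in an ending like _2 or _b are one class to them, and where a whole thing is asked for, a point or a joint stands for the part that bears it (a point fixed in the world has none). Each returns a list of dicts, best first, with "conf" (0 to 1); they miss things now and then, are a little off and sometimes report something else, mostly with a low value. They report only what shows in the picture. A call takes as long as a camera call.
- spot_in(camera, query): "xy" ([column, row] in pixels, amid what is visible of it).
- silhouettes(camera, query): "region" (384x512 bool, what is visible of it) and "xy" ([column, row] in pixels, amid what is visible of it).
Readings, each from a call of its own:
- current_clock(): time.
- current_joint_pos(): joint angles.
- current_qvel(): joint speeds.
- current_joint_torque(): joint torques, N m.
- current_position(): TCP position.
- current_orientation(): TCP orientation.
- current_force(): force on the tool from outside, world axes, zero at the start.
- current_torque(): the same for the moment, N m.
- current_finger_gap(): finger opening in m.
- current_grip_force(): force on a finger pad.
Only numpy, scipy, OpenCV 4.12 (cv2) and the standard library are available. Lean on these libraries where they do the work, as an engineer would, in place of code of your own. Each camera call takes 0.05 s, during which the arm holds its last target. There are 200 camera calls.

### The job

Make the ultrasonic bath safe and load it for filling: first swing the red isolator handle to off, so that the hole in its end lines up with the hole in the yellow hasp plate and a padlock would pass. Then take the lid off: tip it well up at its handle side first, draw its far edge out from under the yellow clips, and lay it flat, handle up, on the blue tray. Then unhook every wire basket hanging on the drip rack and stand it upright on the floor of the bath, leaving the other things on the bench where they are.

Things in the scene. Friction and masses are not known exactly. Their poses are not given: they have to be found in the camera images.
- isolator_handle (a joint): Angle (rad) of the red rotary handle on top of the grey isolator box (100 x 140 x 85 mm, fixed), about a vertical axis, growing counter-clockwise seen from above; 0 = on, 1.571 = off with the holes exactly lined up; it goes on past off to a stop at 1.85. It stays where it is left (stiff: 0.15 N m, about 3 N at the stud).
- handle_stud (a point): Point to hold on the upright black round stud of the isolator handle (18 mm diameter, 45 mm tall), on its axis, 17 mm below its top and 28 mm above the red arm. It swings round the handle's pivot at 55 mm radius.
- handle_hole (a point): Centre of the 10 mm padlock hole in the outer end of the red handle, 85 mm from the pivot (same line as the stud). The pivot therefore lies on the line from this hole through the stud, 55 mm beyond the stud.
- hasp_hole (a point): Centre of the 10 mm padlock hole in the fixed yellow hasp plate at the front edge of the isolator box; the handle's hole comes to lie 7 mm above it at off.
- bath: Ultrasonic bath: open square steel tank in a white housing, fixed: 204 mm square (212 with housing), 100 mm high, inside 184 mm square, floor 10 mm above the bench. Two yellow clips (y = +-60 mm, 26 mm wide, to 113 mm above the bench) stand on its +x rim and reach 12 mm over the lid's far edge, 5 mm above it. Origin: centre of underside; z up, x and y along the sides.
- lid: Loose lid (0.32 kg): plate 208 x 208 x 4 mm on the bath's rim; the 174 x 174 x 14 mm pad under it sits in the mouth (5 mm play). Origin: centre of the pad's underside, z up; +x is the edge under the clips. Lifted flat it jams under the clips: raise the handle side 10 to 15 degrees (handle up about 30 mm), draw the lid 30 mm or more towards its -x, then lift. It can turn about the bar in the grip.
- lid_handle (a point): Middle of the lid's handle: a black round bar, 12 mm thick, 90 mm long along the lid's y axis, 56 mm above the lid's origin (32 mm clear under the bar) and 40 mm from its centre towards -x.
- tray: Loose flat blue steel tray with a dark top, 226 x 226 x 6 mm, 0.9 kg, no raised edge, lying on the bench; the lid goes on it. Origin: centre of its underside.
- rack: White drip rack, fixed: open upright frame 330 mm wide, 200 mm high (two posts, a top board 50 mm tall). Origin: on the bench under the middle of its front face; -x points out along the hooks, z up. Three hooks at y = -110, 0, 110 mm: dark 8 mm rods, level at 180 mm above the bench to 88 mm out, then up to a tip 97 mm out and 224 mm up. Grey drip plate under them, 8 mm thick, to 138 mm out.
- basket_red: Wire basket with red knob, 0.25 kg, 66 x 66 x 45 mm; 8 mm rod bail over it: uprights at its +y and -y sides, level bar along y 135 mm above its underside. Hangs by the bar on a hook, 55 to 75 mm out from the frame. To come off: rise 45 to 75 mm (bar over the tip, rim still below the hook), then 80 mm or more outward. Origin: centre of underside, z up. May be absent.
- basket_yellow: The same basket with a yellow knob. May be absent.
- basket_green: The same basket with a green knob. May be absent.
- basket_red_knob (a point): Centre of the red ball knob (26 mm), 169 mm above the basket's underside, 34 mm above the bail's bar: the place to hold the basket; it can swing in the grip.
- basket_yellow_knob (a point): Centre of the yellow basket's ball knob, likewise.
- basket_green_knob (a point): Centre of the green basket's ball knob, likewise.
- cup_a: Bystander: black specimen cup with red cap, 60 mm across, 74 mm high, standing near the robot. Origin: centre of its underside. Leave it alone.
- cup_b: Bystander: the same kind of cup, beyond the bath. Leave it alone.
- cup_c: Bystander: clear cup with orange cap, same size, in front of the rack. Leave it alone.
- amber_bottle: Bystander: amber jar, 60 mm across, 130 mm high, beyond the bath. Leave it alone.
- wash_bottle: Bystander: white bottle with blue cap, 64 mm across, 150 mm high, on the right. Leave it alone.
- beaker: Bystander: glass beaker, 80 mm across, 90 mm high, on the left. Leave it alone.

How it is judged:
By the outcome, as a careful person would: the job done as asked, in the order asked, and still so for the second after the job is handed in, with the robot touching nothing.
Of basket_red, basket_yellow, basket_green only 2 to 3 are there at a start; the rules pass over those that are not, and their reading is None.
At some moment in a run one of tray may be knocked a few centimetres aside while the robot is not near it.
Once in a run the grip may slacken for a moment while it holds something.
It also fails if it takes over 210 s, if anything falls off the work surface, if the arm or the gripper's body presses on something with over 40 N, if the wrist force passes 120 N, or if a joint passes its speed limit or range.

## Working session

There is one attempt and no reset: what is moved stays moved. The work goes in short steps, each a Python script; the robot and the scene stay as the last script left them, time stands still between calls to the robot, and variables do not carry over. Pictures are saved under pics/ and viewed, at most 14 in all, crops included, and the job is handed in when it is done.

```bash
ls; mkdir -p pics
cat > h.py <<'E'
import numpy as np, cv2
from bench import *
from scipy.spatial.transform import Rotation as Ro
def cap(cam,save=None):
    c=capture(cam)
    if save: cv2.imwrite(f'pics/{save}.png',c['image'])
    return c
def cloud(c):
    z=c['range_z'];K=c['intrinsics'];v,u=np.mgrid[:z.shape[0],:z.shape[1]]
    P=np.stack([(u-K[0,2])/K[0,0]*z,(v-K[1,2])/K[1,1]*z,z],-1)
    W=(P-c['t'])@c['R']; W[z==0]=np.nan
    return W
def proj(c,X):
    p=c['intrinsics']@(c['R']@np.array(X)+c['t']); return p[:2]/p[2]
def ray(c,uv,z):
    "world point on the pixel ray at height z"
    d=c['R'].T@np.linalg.inv(c['intrinsics'])@np.array([uv[0],uv[1],1.]);o=-c['R'].T@c['t']
    return o+d*(z-o[2])/d[2]
def down(yaw):
    "tool pointing down, finger-closing axis y at angle yaw in world"
    y=np.array([np.cos(yaw),np.sin(yaw),0]);z=np.array([0,0,-1.]);x=np.cross(y,z)
    return Ro.from_matrix(np.stack([x,y,z],1)).as_quat()
E
python3 - <<'E'
from h import *
for n in ('top','side'):
    c=cap(n,n+'0');W=cloud(c);print(n,'cam at',(-c['R'].T@c['t']).round(3))
    for q in ['handle_stud','handle_hole','hasp_hole','bath','lid','lid_handle','tray','rack','basket_red_knob','basket_yellow_knob','basket_green_knob','cup_a','cup_c','amber_bottle','wash_bottle','beaker']:
        for r in spot_in(n,q)[:3]:
            u,v=np.round(r['xy']).astype(int); print(q,round(r['conf'],2),r['xy'],W[v,u].round(3))
E
```

```text
pics
top cam at [ 0.395 -0.107  1.597]
handle_stud 0.87 [301.8, 159.4] [ 0.658 -0.26   0.103]
handle_hole 0.56 [303.4, 161.9] [ 0.648 -0.262  0.105]
hasp_hole 0.91 [302.9, 177.1] [ 0.604 -0.264  0.083]
hasp_hole 0.59 [140.2, 151.7] [0.691 0.251 0.054]
bath 0.53 [223.6, 162.8] [ 0.645 -0.02   0.113]
lid 0.7 [203.9, 196.7] [0.542 0.042 0.098]
lid 0.55 [301.9, 177.3] [ 0.604 -0.261  0.084]
lid_handle 0.56 [198.3, 195.1] [0.548 0.06  0.101]
tray 0.75 [320.6, 250.5] [ 0.378 -0.326  0.003]
tray 0.53 [138.2, 153.1] [0.688 0.257 0.055]
tray 0.27 [200.5, 194.3] [0.551 0.054 0.103]
rack 0.95 [117.3, 183.6] [0.568 0.276 0.219]
rack 0.59 [103.1, 265.1] [0.334 0.373 0.006]
basket_red_knob 0.83 [99.9, 211.8] [0.501 0.374 0.049]
basket_yellow_knob 0.91 [119.4, 181.1] [0.599 0.316 0.052]
basket_yellow_knob 0.66 [138.6, 152.5] [0.691 0.253 0.058]
basket_yellow_knob 0.56 [120.8, 185.3] [0.586 0.309 0.053]
basket_green_knob 0.66 [137.8, 155.0] [0.682 0.257 0.054]
cup_a 0.88 [183.1, 256.7] [0.36  0.109 0.071]
cup_a 0.85 [191.5, 131.8] [0.753 0.085 0.064]
cup_a 0.67 [144.7, 246.5] [0.394 0.225 0.075]
cup
[... 1027 characters left out ...]
.91 [216.6, 119.4] [0.485 0.371 0.059]
basket_yellow_knob 0.7 [242.8, 116.3] [ 0.614  0.422 -0.005]
basket_green_knob 0.86 [268.9, 121.2] [0.71  0.34  0.006]
basket_green_knob 0.21 [319.6, 182.1] [ 0.754 -0.12   0.073]
cup_a 0.84 [203.9, 148.9] [0.386 0.205 0.067]
cup_a 0.67 [206.1, 172.4] [0.362 0.075 0.072]
cup_a 0.67 [297.2, 152.6] [0.734 0.065 0.058]
cup_c 0.84 [203.9, 148.9] [0.386 0.205 0.067]
cup_c 0.67 [206.1, 172.4] [0.362 0.075 0.072]
cup_c 0.67 [297.2, 152.6] [0.734 0.065 0.058]
amber_bottle 0.9 [316.5, 183.5] [ 0.741 -0.114  0.06 ]
wash_bottle 0.63 [293.8, 309.6] [ 0.47  -0.587  0.098]
beaker 0.97 [184.7, 128.8] [0.343 0.382 0.036]
beaker 0.7 [309.9, 213.5] [ 0.652 -0.268  0.102]
```

Run:
```python
import cv2
for n,(x,y,w,h) in {'top':(80,100,350,200),'side':(165,90,190,190)}.items():
    i=cv2.imread(f'pics/{n}0.png')[y:y+h,x:x+w]; s=min(800/w,600/h)
    cv2.imwrite(f'pics/{n}0c.png',cv2.resize(i,(int(w*s),int(h*s)),interpolation=cv2.INTER_CUBIC))
```

```text
(no output)
```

View pics/top0c.png

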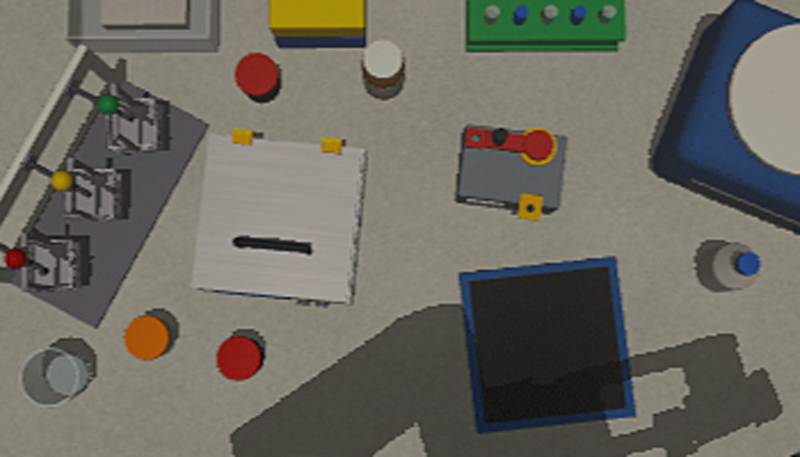

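View pics/side0c.png

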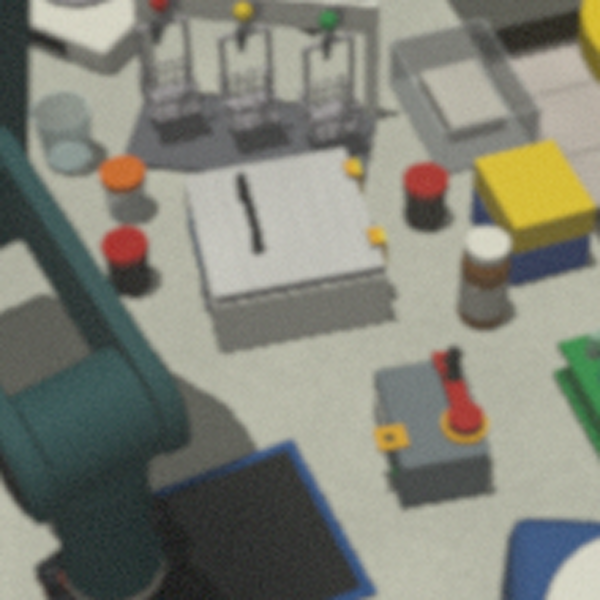

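Both views show three baskets: red, yellow and green knobs at top-view pixels (87,213), (107,179) and (127,145). The handle points to +y and the hasp lies on its −x side. The clips are on the lid's far edge, and the tray is lower right. Next I'll fit exact poses.

```bash
cat >> h.py <<'E'
def blobs(c,lo,hi,z,box,minpx=6):
    "HSV blobs inside a (u0,v0,u1,v1) box; ray-cast centroids at height z"
    hsv=cv2.cvtColor(c['image'],cv2.COLOR_BGR2HSV);m=cv2.inRange(hsv,np.array(lo),np.array(hi))
    if lo[0]==0: m|=cv2.inRange(hsv,np.array([172,lo[1],lo[2]]),np.array([180,hi[1],hi[2]]))
    k=np.zeros_like(m);u0,v0,u1,v1=box;k[v0:v1,u0:u1]=m[v0:v1,u0:u1]
    n,l,s,ce=cv2.connectedComponentsWithStats(k)
    return [(int(s[i,4]),ce[i].round(1).tolist(),ray(c,ce[i],z)[:2].round(4).tolist(),l==i) for i in range(1,n) if s[i,4]>=minpx]
def rect(mask,c,z):
    "min-area rectangle of a mask's ray-cast pixels at height z"
    v,u=np.nonzero(mask);P=np.array([ray(c,(a,b),z)[:2] for a,b in zip(u,v)],np.float32)
    return cv2.minAreaRect(P)
E
cat > fit.py <<'E'
from h import *
T=cap('top');W=cloud(T)
R=((0,140,70),(8,255,255));Y=((20,140,70),(32,255,255));G=((45,100,40),(85,255,255))
for nm,h in (('red',R),('yel',Y),('grn',G)): print('knob',nm,[b[:3] for b in blobs(T,*h,.222,(70,130,140,230))])
print('hasp',[b[:3] for b in blobs(T,*Y,.085,(280,150,340,205))])
for b in blobs(T,*R,.1,(270,140,340,180)): print('handle',b[:3],rect(b[3],T,.1))
print('clips',[b[:3] for b in blobs(T,*Y,.113,(160,140,250,180))])
m=(abs(W[...,2]-.104)<.01)&(W[...,0]>.4)&(W[...,0]<.75)&(W[...,1]>-.15)&(W[...,1]<.22)
n,l,s,ce=cv2.connectedComponentsWithStats(cv2.morphologyEx(m.astype(np.uint8),cv2.MORPH_OPEN,np.ones((5,5))));i=1+s[1:,4].argmax()
print('lid',s[i,4],cv2.minAreaRect(W[l==i][:,:2].astype(np.float32)),rect(l==i,T,.104), np.median(W[l==i][:,2]))
hsv=cv2.cvtColor(T['image'],cv2.COLOR_BGR2HSV)
m=(T['image'].max(2)<70)&m.astype(bool)|((T['image'].max(2)<70)&(cv2.dilate((l==i).astype(np.uint8),np.ones((9,9)))>0)&(W[...,2]>.09)&(W[...,2]<.17))
v,u=np.nonzero(m);print('bar',len(u),ray(T,(u.mean(),v.mean()),.142)[:2], rect(m,T,.142))
m=(abs(W[...,2]-.085)<.008)&(W[...,0]>.5)&(W[...,1]<-.18)&(W[...,1]>-.4)
print('box',rect(m,T,.085))
for r in silhouettes('top','tray')[:1]: print('tray',r['conf'],rect(r['region'],T,.006))
m=(hsv[...,0]>100)&(hsv[...,0]<125)&(hsv[...,1]>110);m[:210]=0;m[:,:270]=0;m[:,365:]=0;m[295:]=0
m=cv2.morphologyEx(m.astype(np.uint8),cv2.MORPH_OPEN,np.ones((2,2)));print('tray colour',rect(m,T,.006))
u,v=(80+np.array([500,540,474,530])/2.286),(100+np.array([132,146,138,207])/2.286)
S=cap('side')
for nm,h in (('red',R),('yel',Y),('grn',G)): print('side knob',nm,[b[:3] for b in blobs(S,*h,.222,(205,80,285,105))])
print('hasp',[b[:3] for b in blobs(S,*Y,.085,(275,215,300,240))])
for b in blobs(S,*R,.1,(290,190,330,240)): print('handle',b[:3],rect(b[3],S,.1))
E
python3 fit.py
```

```text
knob red [(59, [85.9, 212.6], [0.4877, 0.3595])]
knob yel [(65, [106.6, 178.6], [0.5833, 0.3045])]
knob grn [(61, [126.6, 145.2], [0.6789, 0.2507])]
hasp [(11, [312.6, 156.6], [0.6683, -0.2947]), (39, [315.6, 168.8], [0.6299, -0.3032]), (94, [311.6, 190.0], [0.5635, -0.2895])]
handle (283, [304.4, 161.9], [0.6492, -0.2669]) ((0.6472517251968384, -0.26092198491096497), (0.11497943848371506, 0.03785964474081993), 87.67161560058594)
clips [(54, [185.6, 159.2], [0.6569, 0.0978]), (55, [224.7, 163.1], [0.6445, -0.0216])]
lid 4332 ((0.5488690137863159, 0.05273537337779999), (0.20868614315986633, 0.20866797864437103), 84.18978118896484) ((0.5483125448226929, 0.05224261060357094), (0.208079531788826, 0.20791682600975037), 84.22541046142578) 0.10298005037194016
bar 163 [0.53427048 0.03601828] ((0.6108299493789673, -0.0250779390335083), (0.08728870749473572, 0.31479114294052124), 52.79232406616211)
box ((0.7262449264526367, -0.29758840799331665), (0.1771286278963089, 0.3603540360927582), 82.38595581054688)
tray 0.9 ((0.3770855963230133, -0.3172241747379303), (0.22502733767032623, 0.22492265701293945), 5.6229400634765625)
tray colour ((0.3738957941532135, -0.32179081439971924), (0.22409756481647491, 0.2214212417602539), 5.813055038452148)
side knob red [(12, [214.7, 90.1], [0.4873, 0.3604])]
side knob yel [(19, [241.6, 92.8], [0.5847, 0.3065])]
side knob grn [(15, [268.6, 95.6], [0.6804, 0.2527])]
hasp [(56, [288.4, 228.0], [0.5641, -0.2879])]
handle (11, [304.2, 204.3], [0.6494, -0.2196]) ((0.6484528183937073, -0.2201685905456543), (0.022727061063051224, 0.007107720710337162), 68.17176055908203)
handle (114, [311.0, 219.2], [0.6469, -0.2891]) ((0.6514374017715454, -0.2843145430088043), (0.07034303992986679, 0.03446349874138832), 72.61759185791016)
```

Run:
```python
from h import *
T=cap('top');W=cloud(T);I=T['image'].astype(int)
w=W[150:185,285:325]; print('max z',np.nanmax(w[...,2]))
arm=(I[...,2]>100)&(I[...,1]<60);arm[:140]=0;arm[185:]=0;arm[:,:275]=0;arm[:,340:]=0
print('arm z',np.nanpercentile(W[arm][:,2],[10,30,50,70,90]).round(4))
m=(I.max(2)<75)&(W[...,2]>.11);m[:140]=0;m[172:]=0;m[:,:275]=0;m[:,340:]=0
v,u=np.nonzero(m);print(len(u),u.mean(),v.mean(),np.nanpercentile(W[m][:,2],[10,50,90]))
print(ray(T,(u.mean(),v.mean()),.145))
S=cap('side');cv2.imwrite('pics/iso.png',np.hstack([cv2.resize(T['image'][140:205,275:340],(390,390)),cv2.resize(S['image'][190:255,275:340],(390,390))]))
for p in [(.508,.0565,.142),(.6537,-.2448,.128)]: print(proj(T,p),proj(S,p))
for yw in (np.radians(-7),np.radians(83),np.radians(173)):
    print(inverse_kinematics([.6537,-.2448,.2],down(yw)))
```

```text
max z 0.15363332108083763
arm z [0.0967 0.1008 0.1029 0.1052 0.1079]
37 298.05405405405406 159.0810810810811 [0.13166087 0.14682002 0.15195872]
[ 0.65018583 -0.24334819  0.145     ]
[197.70156683 206.99813799] [242.72536075 153.38223711]
[298.00409078 158.909729  ] [308.36225466 204.25398712]
[-4.57184808e-01  5.17621599e-01  1.30372190e+00 -4.44089210e-16
  1.32024916e+00 -3.35011761e-01]
[-4.57184808e-01  5.17621599e-01  1.30372190e+00 -4.44089210e-16
  1.32024916e+00 -1.90580809e+00]
[-4.57184808e-01  5.17621599e-01  1.30372190e+00 -4.44089210e-16
  1.32024916e+00  2.80658089e+00]
```

View pics/iso.png

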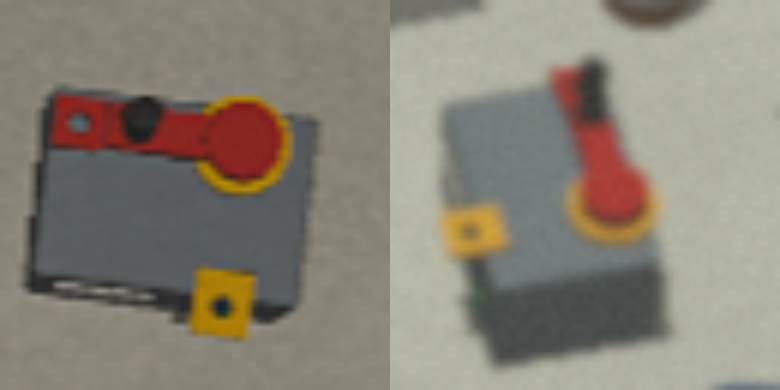

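The isolator crop shows the handle hole at top pixel (288,160.7), the pivot disc at (315.5,163.5), the hasp hole at (312,191) and the stud top at about (299,159). I'll solve for the pivot, grip the stud and swing it.

Run:
```python
from h import *
T=cap('top');S=cap('side')
hole=ray(T,(288,160.7),.101)[:2];pv=ray(T,(315.5,163.5),.106)[:2];hasp=ray(T,(312,191),.09)[:2];st=ray(T,(298.5,159.1),.148)[:2]
pvS=ray(S,(312.5,221.7),.106)[:2];haspS=ray(S,(288.3,228.7),.09)[:2]
print(hole,pv,hasp,st,pvS,haspS)
d=lambda a,b:(np.linalg.norm(b-a),np.degrees(np.arctan2(*(b-a)[::-1])))
print(d(pv,hole),d(pv,hasp),d(pvS,haspS),d(pv,st))
```

```text
[ 0.65299186 -0.21633976] [ 0.64302177 -0.30050782] [ 0.55972122 -0.29011872] [ 0.64959539 -0.24440091] [ 0.6458314  -0.30472678] [ 0.56146607 -0.29389007]
(np.float64(0.08475650016983825), np.float64(83.24453397742704)) (np.float64(0.08394590429420916), np.float64(172.89088317858085)) (np.float64(0.08505846240220008), np.float64(172.68045330145804)) (np.float64(0.05649068791059831), np.float64(83.31755581882676))
```

Run:
```python
from h import *
pv=np.array([.644,-.3015]);a0=83.
def pos(a,z): a=np.radians(a);return [*(pv+.055*np.array([np.cos(a),np.sin(a)])),z]
Z=.131-.019
move_gripper(.06)
move_ptp(pos(a0,.22),down(np.radians(a0-90)))
servo_line(pos(a0,Z),rate=.1,contact_N=8)
print(current_position(),current_force());move_gripper(0.0);print('gap',current_finger_gap(),current_force())
for a in np.arange(a0+10,a0+91,10):
    servo_line(pos(a,Z),down(np.radians(a-90)),rate=.06)
    print(a,current_position().round(4) if hasattr(current_position(),'round') else current_position(),np.round(current_force(),1))
print(current_clock(),'gap',current_finger_gap())
```

```text
[ 0.65128433 -0.24720744  0.11284333] [-0.06527485 -0.30527443 -0.05260703]
gap 0.017438602521650394 [ 1.4782203  -0.02529445  0.53749726]
93.0 [ 0.6412 -0.2466  0.112 ] [ 0.5 -0.4 -0.1]
103.0 [ 0.632  -0.2481  0.112 ] [ 1.  -0.4 -0.9]
113.0 [ 0.6231 -0.2511  0.112 ] [ 2.7 -1.7 -2.2]
123.0 [ 0.6149 -0.2557  0.112 ] [ 4.7 -2.1 -3.6]
133.0 [ 0.6076 -0.2616  0.112 ] [ 5.5 -2.4 -3.9]
143.0 [ 0.6014 -0.2688  0.1121] [ 4.8 -2.2 -4.5]
153.0 [ 0.5966 -0.2769  0.1121] [ 7.4 -1.7 -4.7]
163.0 [ 0.5934 -0.2856  0.1121] [ 7.6 -0.9 -5. ]
173.0 [ 0.5918 -0.2947  0.1121] [ 8.9  0.4 -5. ]
9.4667 gap 0.017857526496961054
```

Run:
```python
from h import *
move_gripper(.06);p=current_position();servo_line([p[0],p[1],.25],rate=.2)
move_ptp([.48,.0,.3],down(np.radians(-6)))
T=cap('top');S=cap('side');cv2.imwrite('pics/iso2.png',np.hstack([cv2.resize(T['image'][140:205,275:340],(390,390)),cv2.resize(S['image'][190:255,275:340],(390,390))]))
R=((0,140,70),(8,255,255))
for c,b in((T,(270,140,340,210)),(S,(275,190,330,250))):
  for x in blobs(c,*R,.103,b): print(x[:3],rect(x[3],c,.103))
```

```text
(269, [314.0, 173.5], [0.6123, -0.2957]) ((0.6063524484634399, -0.29870808124542236), (0.03703659400343895, 0.1151547059416771), 88.99161529541016)
(118, [308.6, 222.7], [0.6327, -0.3021]) ((0.6289533376693726, -0.2989669144153595), (0.035423390567302704, 0.06816995143890381), 75.48040771484375)
(58, [290.0, 227.0], [0.566, -0.298]) ((0.5669745802879333, -0.2987219989299774), (0.024388615041971207, 0.037528589367866516), 84.29566955566406)
```

View pics/iso2.png

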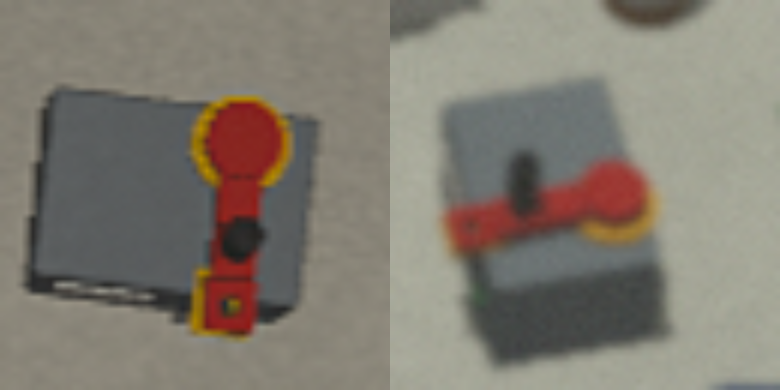

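The handle is nearly at off, but it looks slightly overshot: the hole is at about crop x=230, against 222 for the hasp. I'll measure that more exactly.

```bash
cat > iso.py <<'E'
from h import *
T=cap('top');S=cap('side');W=cloud(T)
def edges(I,lo,hi,v0,v1):
    "intensity-weighted column centroid per row of a saturated colour"
    I=I.astype(float);out=[]
    for v in range(v0,v1):
        w=np.clip((I[v,295:330,2]-I[v,295:330,0])-40,0,None) ; out.append((w*np.arange(295,330)).sum()/w.sum())
    return np.round(out,2)
I0=cv2.imread('pics/top0.png');I=T['image']
print('hasp0',edges(I0,0,0,187,195));
sat=lambda I:(I[...,2].astype(float)-I[...,1])  # red only
def redc(I,rows):
    o=[]
    for v in rows:
        w=np.clip(sat(I)[v,295:330]-30,0,None);o.append((w*np.arange(295,330)).sum()/max(w.sum(),1))
    return np.round(o,2)
print('arm rows',redc(I,range(171,176)),redc(I,range(184,194)))
def redr(I,cols):
    o=[]
    for u in cols:
        w=np.clip(sat(I)[150:175,u]-30,0,None);o.append((w*np.arange(150,175)).sum()/max(w.sum(),1))
    return np.round(o,2)
print('arm0 cols',redr(I0,range(284,310)))
m=sat(I)>60; m[:183]=0;m[195:]=0;m[:,300:330]&=True;m[:,:300]=0;m[:,330:]=0
print('arm end z',np.nanmedian(W[m][:,2]), len(W[m]))
E
python3 iso.py
```

```text
hasp0 [311.97 311.72 311.63 311.62 311.36 311.27 311.14 311.05]
arm rows [314.5  314.41 314.27 314.29 314.31] [313.5  313.26 312.96 313.05 313.05 312.82 312.86 312.8  313.   312.6 ]
arm0 cols [160.01 159.45 159.48 159.57 159.86 160.25 160.33 160.2  160.45 160.53
 160.44 161.8  163.77 164.   164.   164.   163.42 162.62 161.59 161.47
 161.88 161.86 161.95 161.99 162.01 162.38]
arm end z 0.09914852527535588 82
```

Slopes and offsets agree on an overshoot of about 2.2°. I'll re-grip at the current stud position and turn back 2.1 mm at the stud.

```bash
python3 - <<'E'
from h import *
q=down(np.radians(83));p=np.array([.5926,-.2947,.112]);b=np.array([.12,.99,0])*.0021
move_ptp([p[0],p[1],.22],q);servo_line(p,rate=.1,contact_N=8);move_gripper(0)
print(current_position(),current_force());servo_line(p+b,rate=.02);print(current_position(),current_force())
move_gripper(.06);servo_line([p[0],p[1],.25],rate=.2);move_ptp([.48,.0,.3],down(np.radians(-6)))
E
python3 iso.py
```

```text
[ 0.59260358 -0.29471239  0.11200752] [-1.15261287 -0.66334696 -0.19780788]
[ 0.59270436 -0.29367988  0.11203188] [-1.55779585 -4.86129294 -0.99742985]
hasp0 [311.97 311.72 311.63 311.62 311.36 311.27 311.14 311.05]
arm rows [314.32 314.25 314.24 314.07 314.08] [313.13 312.86 312.51 312.48 312.65 312.29 312.51 312.57 311.89 312.05]
arm0 cols [160.01 159.45 159.48 159.57 159.86 160.25 160.33 160.2  160.45 160.53
 160.44 161.8  163.77 164.   164.   164.   163.42 162.62 161.59 161.47
 161.88 161.86 161.95 161.99 162.01 162.38]
arm end z 0.09998439442064544 74
```

```bash
python3 - <<'E'
from h import *
q=down(np.radians(83));p=np.array([.5926,-.2937,.112]);b=np.array([.12,.99,0])
move_ptp([p[0],p[1],.22],q);servo_line(p,rate=.1,contact_N=8);move_gripper(0)
for k in (.0016,.0022,.0026,.003):
    servo_line(p+b*k,rate=.02);y=current_position()[1];print(y,current_force())
    if y>-.2926: break
move_gripper(.06);servo_line([p[0],p[1],.25],rate=.2);move_ptp([.48,.0,.3],down(np.radians(-6)));print(current_clock())
E
python3 iso.py|sed -n 2p
```

```text
-0.29294124246600023 [-0.83929824 -4.95176798  0.01729905]
-0.29269275348610635 [-1.19833435 -5.78045111 -0.60307219]
-0.2925355760130571 [-1.06789965 -6.33092081 -2.43329561]
28.2667
arm rows [314.3  314.06 314.04 313.99 313.73] [312.63 312.76 311.76 312.07 312.   312.12 312.03 311.64 311.54 311.47]
```

The handle is now lined up within the measuring error (column 311.75, target 311.7). Next is the lid.

```bash
cat >> h.py <<'E'
def lidtool(bar,yaw,th):
    "TCP pose gripping the bar at `bar`, lid yawed `yaw`, handle side tipped up by th"
    r=Ro.from_euler('z',yaw)*Ro.from_euler('y',th)*Ro.from_euler('z',-yaw)*Ro.from_quat(down(yaw))
    return (np.array(bar)+.019*r.apply([0,0,1])).tolist(),r.as_quat()
E
python3 - <<'E'
from h import *
yaw=np.radians(-5.8);bar=np.array([.5087,.0565,.142]);X=np.array([np.cos(yaw),np.sin(yaw),0]);Z=np.array([0,0,1.])
P=lambda b,th=0:lidtool(b,yaw,th)
move_ptp(*P(bar+[0,0,.08]));servo_line(P(bar)[0],rate=.1,contact_N=8);print(current_position(),P(bar)[0])
move_gripper(0);print('gap',current_finger_gap(),current_grip_force(),current_force())
piv=bar+.144*X-.042*Z
for th in np.radians([3,6,9,12,14]):
    b=piv+(-.144*np.cos(th)+.042*np.sin(th))*X+(.144*np.sin(th)+.042*np.cos(th))*Z-.003*X*th/.24
    servo_line(*P(b,th),rate=.05);print(np.degrees(th),np.round(current_force(),1),current_finger_gap())
cap('side','tip')
cv2.imwrite('pics/tipc.png',cv2.resize(cv2.imread('pics/tip.png')[100:220,180:330],(750,600)))
E
```

```text
[0.50936179 0.0563622  0.12368467] [0.5087, 0.0565, 0.12299999999999998]
gap 0.011021971991499426 29.999975860118866 [ 0.89954858 -0.37383275  0.23069154]
3.0000000000000004 [ 1.   0.7 -2.8] 0.011202819216959417
6.000000000000001 [-0.4  0.2 -2.7] 0.011437100209301148
9.0 [ 0.3 -0.6 -1.6] 0.011489567447211786
12.000000000000002 [-0.3 -1.1 -2.5] 0.01112038796514372
14.0 [ 1.1 -1.3 -2.2] 0.011428431377178803
```

View pics/tipc.png

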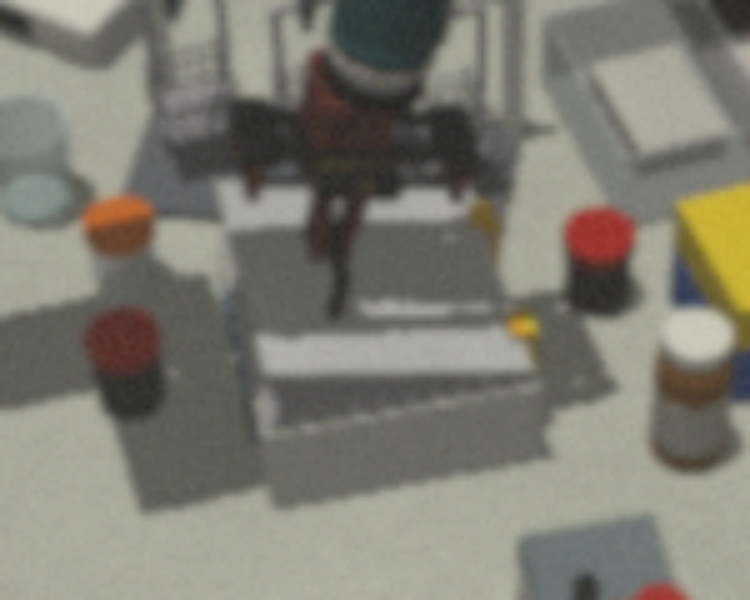

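The picture shows the lid's −x side raised, with the far edge still under both clips. Now I draw it back and lift.

```bash
python3 - <<'E'
from h import *
yaw=np.radians(-5.8);X=np.array([np.cos(yaw),np.sin(yaw),0]);Z=np.array([0,0,1.]);th=np.radians(14)
p=np.array(current_position());q=current_orientation()
for k in (.01,.02,.03,.045):
    servo_line(p-X*k+Z*.003*(k>.01),q,rate=.06);print(k,np.round(current_force(),1),current_finger_gap())
p=np.array(current_position());servo_line(p+Z*.03,q,rate=.06);print(np.round(current_force(),1))
servo_line(p+Z*.14,q,rate=.12);print(np.round(current_force(),1),current_finger_gap())
cap('side','lift');T=cap('top')
cv2.imwrite('pics/liftc.png',cv2.resize(cv2.imread('pics/lift.png')[70:220,160:347],(748,600)))
E
python3 fit.py | grep tray
```

```text
0.01 [ 0.6  0.3 -2.1] 0.011034904216858784
0.02 [-0.2 -0.2 -1.7] 0.010956615886532078
0.03 [ 0.5  0.2 -3.3] 0.011369896495672483
0.045 [ 0.8  0.2 -2.9] 0.011100273377630226
[ 0.1 -0.1 -2.1]
[ 0.  -0.8 -2.9] 0.011273348648569404Traceback (most recent call last):
  File "fit.py", line 9, in <module>
    n,l,s,ce=cv2.connectedComponentsWithStats(cv2.morphologyEx(m.astype(np.uint8),cv2.MORPH_OPEN,np.ones((5,5))));i=1+s[1:,4].argmax()
                                                                                                                      ~~~~~~~~~~~~~~^^
ValueError: attempt to get argmax of an empty sequence
```

View pics/liftc.png

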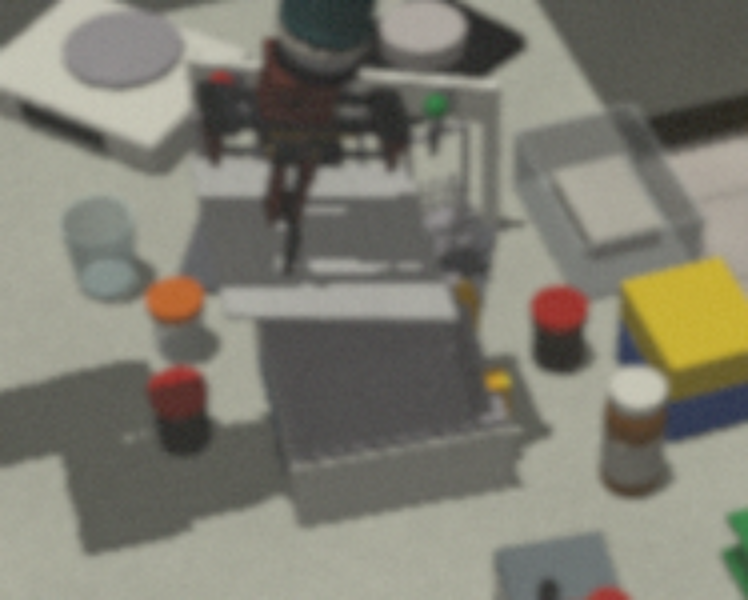

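The lid is off, held level side to side, and clear of the clips. Now I measure the tray again and fly the lid over it.

```bash
cat > tray.py <<'E'
from h import *
def tray():
  for n in ('top','side'):
    c=cap(n)
    for r in silhouettes(n,'tray')[:1]: print(n,r['conf'],rect(r['region'],c,.006))
    hsv=cv2.cvtColor(c['image'],cv2.COLOR_BGR2HSV);I=c['image'].astype(int)
    m=(hsv[...,0]>100)&(hsv[...,0]<125)&(hsv[...,1]>110)
    k=np.zeros_like(m)
    if n=='top':k[205:300,265:370]=1
    else:k[215:345,180:300]=1
    m=cv2.morphologyEx((m&k).astype(np.uint8),cv2.MORPH_OPEN,np.ones((2,2)));print('colour',m.sum(),rect(m,c,.006) if m.any() else 0)
    P=np.array([0.3755,-.3195])
    cv2.imwrite(f'pics/tray_{n}.png',cv2.resize(c['image'][(slice(200,300) if n=='top' else slice(215,345)),(slice(262,372) if n=='top' else slice(180,300))],None,fx=4,fy=4,interpolation=cv2.INTER_CUBIC))
if __name__=='__main__': tray()
E
python3 tray.py
```

```text
top 0.94 ((0.339610755443573, -0.3573688864707947), (0.22859090566635132, 0.22923991084098816), 6.300407409667969)
colour 962 ((0.33643224835395813, -0.360757052898407), (0.22413939237594604, 0.22253292798995972), 5.738512992858887)
side 0.6 ((0.33841633796691895, -0.35954147577285767), (0.22720375657081604, 0.22858795523643494), 6.342137813568115)
colour 548 ((0.3754550516605377, -0.3922855257987976), (0.2795037627220154, 0.27362191677093506), 5.60728120803833)
```

View pics/tray_top.png

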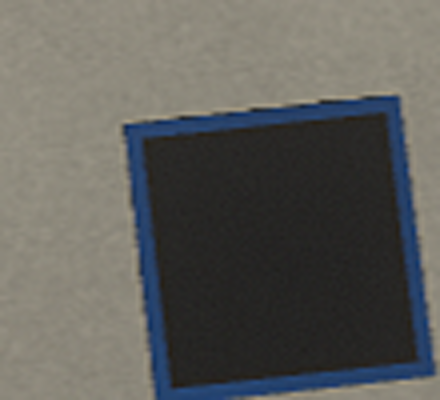

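The tray has been knocked: it is now centred at about (0.338, −0.359), yaw 6°. I'll use that pose.

Run:
```python
from h import *
c=np.array([.338,-.3593]);yt=np.radians(6);X=np.array([np.cos(yt),np.sin(yt)])
p=np.array(current_position());servo_line([p[0],p[1],p[2]],down(np.radians(-5.8)),rate=.1)
p=np.array(current_position());print(p,current_finger_gap())
b=c-.04*X
P=[*b,.22]
move_ptp([*b,.28],down(yt));servo_line(P,rate=.1)
print(current_position(),np.round(current_force(),1),current_finger_gap(),inverse_kinematics([*b,.043],down(yt)))
T=cap('top');S=cap('side','over');W=cloud(T)
for cam,C in(('top',T),('side',S)):
  w=cloud(C);X3=np.array([X[0],X[1]]);d=w[...,:2]-c;lx=d@X;ly=d@[-X[1],X[0]]
  m=(abs(lx)<.11)&(abs(ly)<.11)&(w[...,2]>.12)&(w[...,2]<.225)&((lx>.0)|(abs(ly)>.07))
  if m.sum()>50:
    A=np.c_[lx[m],ly[m],np.ones(m.sum())];z=w[m][:,2];k=np.ones(len(z),bool)
    for _ in range(6): s=np.linalg.lstsq(A[k],z[k],rcond=None)[0];k=abs(A@s-z)<.006
    print(cam,m.sum(),k.sum(),'slope deg',np.degrees(np.arctan(s[:2])),s[2])
cv2.imwrite('pics/overc.png',cv2.resize(S['image'][150:350,120:370],(750,600)))
```

```text
[0.46881017 0.06056484 0.30000263] 0.011211502488559217
[ 0.2986277  -0.36367755  0.22042503] [ 0.3 -0.4 -2.7] 0.011381697626508095 [-1.03078257e+00  4.34018084e-01  1.97112711e+00 -4.44089210e-16
  7.36447457e-01 -1.13550233e+00]
top 2682 2572 slope deg [-0.73737931 -0.04497254] 0.20025272590419577
side 1961 1887 slope deg [-0.70721118 -0.11376868] 0.20127879790320258
```

View pics/overc.png

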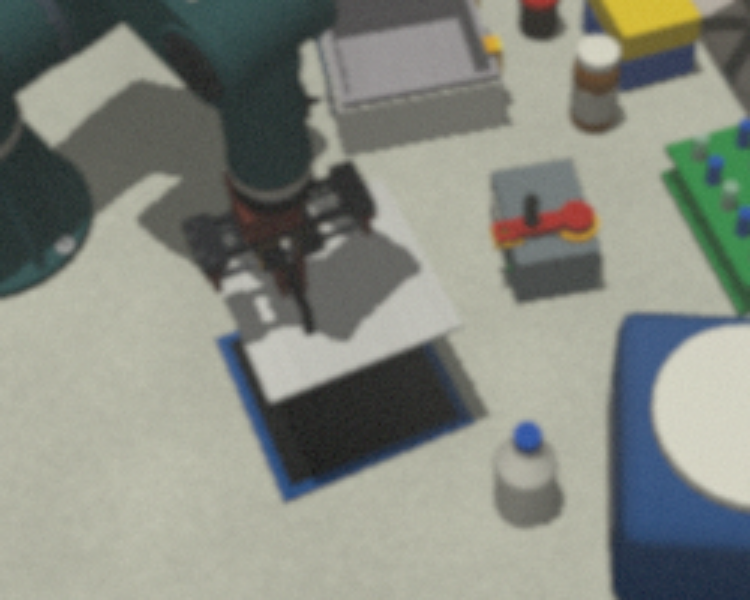

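The lid is held flat (slope 0.7°) over the tray. I'll check its centre, then lower it.

Run:
```python
from h import *
c=np.array([.338,-.3593]);yt=np.radians(6)
T=cap('top');W=cloud(T)
m=(abs(W[...,2]-.2)<.015)&(abs(W[...,0]-.34)<.15)&(abs(W[...,1]+.36)<.15)
m=cv2.morphologyEx(m.astype(np.uint8),cv2.MORPH_OPEN,np.ones((5,5)))
z=.2;r=rect(m,T,z);print(r,current_grip_force())
off=c-np.array(r[0]);print('offset',off)
p=np.array(current_position())
if np.linalg.norm(off)>.015 or min(r[1])<.203 or max(r[1])>.213: off=off*0;print('ignored')
p[:2]+=off;servo_line(p,rate=.05)
servo_line([p[0],p[1],.055],rate=.08);hit=servo_line([p[0],p[1],.040],rate=.02,contact_N=3)
print(hit,current_position(),np.round(current_force(),1))
move_gripper(.05);q=current_position();servo_line([q[0],q[1],.2],rate=.12)
move_ptp([.42,.0,.36],down(np.radians(-30)));print(current_clock())
T=cap('top');W=cloud(T)
m=(abs(W[...,2]-.024)<.01)&(abs(W[...,0]-.34)<.14)&(abs(W[...,1]+.36)<.14)
m=cv2.morphologyEx(m.astype(np.uint8),cv2.MORPH_OPEN,np.ones((5,5)));print(rect(m,T,.024),np.median(W[m>0][:,2]))
cv2.imwrite('pics/laid.png',cv2.resize(T['image'][130:310,80:380],(800,480)))
R=((0,140,70),(8,255,255));Y=((20,140,70),(32,255,255));G=((45,100,40),(85,255,255))
for nm,h in (('red',R),('yel',Y),('grn',G)): print('knob',nm,[b[:3] for b in blobs(T,*h,.222,(70,130,140,230))])
print('clips',[b[:3] for b in blobs(T,*Y,.113,(160,140,250,180))])
```

```text
((0.3476337194442749, -0.35879024863243103), (0.18906673789024353, 0.20829644799232483), 6.0325422286987305) 29.99944031238556
offset [-0.00963372 -0.00050975]
ignored
True [ 0.29848752 -0.36390969  0.04252355] [ 0.6 -1.   0.6]
45.4083
((0.3385228216648102, -0.35933899879455566), (0.20775233209133148, 0.20792098343372345), 5.7708916664123535) 0.023335076672433223
knob red [(57, [85.9, 212.7], [0.4874, 0.3594])]
knob yel [(64, [106.6, 178.6], [0.5834, 0.3046])]
knob grn [(62, [126.6, 145.2], [0.6788, 0.2505])]
clips [(55, [185.7, 159.2], [0.6569, 0.0975]), (56, [224.6, 163.1], [0.6443, -0.0214])]
```

View pics/laid.png

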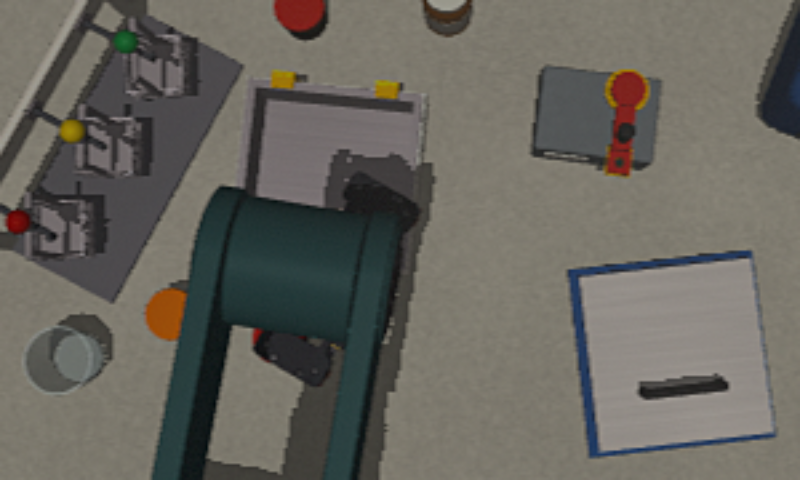

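The lid lies flat, handle up, on the tray: centre (0.3385, −0.3593), plate top 23 mm up. The bath is open and empty, and all three baskets still hang. Green goes first.

```bash
cat > bk.py <<'E'
from h import *
out=np.array([-.494,-.869]);QR=down(np.radians(-29.6));QB=down(np.radians(-5.8))
H=.37   # TCP height for travel (knob .389)
def pick(k):
    k=np.array(k);move_gripper(.06)
    move_ptp([*(k),.29],QR);servo_line([*k,.203],rate=.1,contact_N=6);print('at',np.round(current_position(),4))
    move_gripper(0);print('gap',current_finger_gap())
    servo_line([*k,.263],rate=.08);print('up',np.round(current_force(),1),current_finger_gap())
    servo_line([*(k+out*.12),.263],rate=.08);print('out',np.round(current_force(),1),current_finger_gap())
def carry(g):
    p=current_position();servo_line([p[0],p[1],H],rate=.12)
    servo_line([*g,H],QB,rate=.12);sleep(.5);print('over',current_finger_gap(),np.round(current_force(),1))
def put(g):
    servo_line([*g,.18],rate=.1);h=servo_line([*g,.156],rate=.02,contact_N=2);print('down',h,current_position(),np.round(current_force(),1))
    move_gripper(.045);servo_line([*g,.30],rate=.1);print(current_clock())
E
python3 - <<'E'
from bk import *
T=cap('top');W=cloud(T)
pick([.679,.251])
T=cap('top');W=cloud(T);X=np.array([np.cos(np.radians(-5.8)),np.sin(np.radians(-5.8))]);c0=np.array([.5495,.051])
m=(abs(W[...,2]-.1)<.008);d=W[...,:2]-c0;m&=(abs(d[...,0])<.14)&(abs(d[...,1])<.14)
r=rect(m,T,.1);print('bath',m.sum(),r)
lx=d@X;ly=d@[-X[1],X[0]]
for a,b,n in((lx,ly,'x'),(ly,lx,'y')):
    f=(W[...,2]<.03)&(abs(b)<.05)&(abs(a)<.1);s=m&(abs(b)<.05)
    print(n,'rim -',np.percentile(a[s&(a<-.05)],[5,50,95]) if (s&(a<-.05)).any() else 0,'rim +',np.percentile(a[s&(a>.05)],[5,50,95]) if (s&(a>.05)).any() else 0)
S=cap('side');cv2.imwrite('pics/g1.png',cv2.resize(S['image'][60:210,190:340],(600,600)))
E
```

```text
at [0.6796 0.2512 0.2039]
gap 0.02487945771846631
up [ 0.   0.4 -2.8] 0.024270137632960744
out [-0.2 -0.  -2.5] 0.024679788885015194
bath 756 ((0.5541214346885681, 0.06009458750486374), (0.22948181629180908, 0.21665315330028534), 83.98231506347656)
x rim - [-0.1017799  -0.09722046 -0.09252623] rim + [0.09194529 0.09697997 0.10237018]
y rim - [-0.10249544 -0.09771088 -0.09306552] rim + [0.09117338 0.0961755  0.10192124]
```

View pics/g1.png

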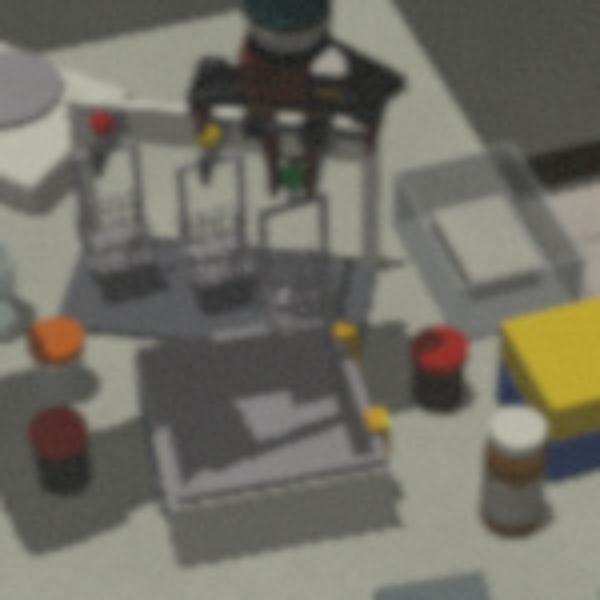

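The green basket is off its hook and hangs upright in the grip, and the bath centre (0.5495, 0.051) is confirmed. I'll place it.

```bash
cat >> bk.py <<'E'
_y=np.radians(-5.8);BX=np.array([np.cos(_y),np.sin(_y)]);BY=np.array([-BX[1],BX[0]])
slot=lambda a,b: np.array([.5495,.0505])+a*BX+b*BY
E
python3 - <<'E'
from bk import *
g=slot(.047,-.047);carry(g);put(g)
move_ptp([.583,.305,.30],QR)
T=cap('top');S=cap('side');W=cloud(T)
print('grn',[b[:3] for b in blobs(T,(45,100,40),(85,255,255),.179,(150,130,260,230))],[b[:3] for b in blobs(S,(45,100,40),(85,255,255),.179,(205,80,300,225))],g)
print('yel',[b[:3] for b in blobs(S,(20,140,70),(32,255,255),.222,(205,80,285,105))])
cv2.imwrite('pics/g2.png',np.hstack([cv2.resize(T['image'][130:230,150:250],(390,390)),cv2.resize(S['image'][110:210,210:310],(390,390))]))
E
```

```text
over 0.02483240603285093 [ 0.5 -0.4 -3.2]
down True [ 0.59092361 -0.00082551  0.16051944] [-2.4  0.2  5. ]
59.6
grn [(51, [216.6, 177.5], [0.591, -0.0019])] [(22, [268.3, 151.1], [0.5915, 0.0001])] [ 0.59150975 -0.00100904]
yel [(11, [241.8, 93.5], [0.5842, 0.3022])]
```

View pics/g2.png

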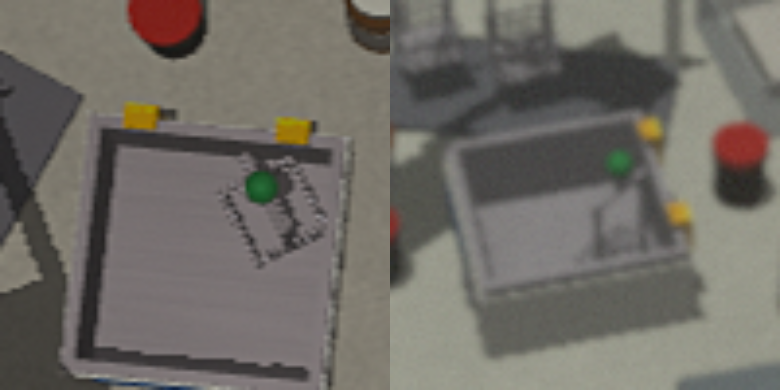

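Green stands upright on the bath floor, with its knob within 1 mm of target in both views. It kept the rack's yaw (it spins freely in the grip) but clears the walls. Next come yellow and red at that same yaw.

```bash
sed -i 's/servo_line(\[\*g,H\],QB/servo_line([*g,H],QR/' bk.py
python3 - <<'E'
from bk import *
pick([.584,.3055])
if current_finger_gap()>.02:
    g=slot(.046,.047);carry(g)
    if current_finger_gap()>.02: put(g)
move_ptp([.488,.36,.30],QR)
T=cap('top');S=cap('side')
print('yel',[b[:3] for b in blobs(T,(20,140,70),(32,255,255),.179,(150,130,260,230))],[b[:3] for b in blobs(S,(20,140,70),(32,255,255),.179,(205,100,300,225))],g)
print('grn',[b[:3] for b in blobs(T,(45,100,40),(85,255,255),.179,(150,130,260,230))])
cv2.imwrite('pics/y2.png',np.hstack([cv2.resize(T['image'][130:230,150:250],(390,390)),cv2.resize(S['image'][90:210,210:330],(390,390))]))
E
```

```text
at [0.5845 0.3057 0.2038]
gap 0.02469986944562508
up [-0.4  0.4 -2.6] 0.024348790438688234
out [-0.3  0.1 -1.9] 0.02462024097206432
over 0.024553032755177628 [-0.1 -0.3 -2.1]
down True [0.59965852 0.09282926 0.16068286] [-1.   0.8  5.4]
73.6333
yel [(55, [185.7, 159.2], [0.6452, 0.0884]), (56, [224.6, 163.1], [0.6333, -0.0252]), (56, [184.3, 174.8], [0.5994, 0.092])] [(21, [262.4, 134.2], [0.5997, 0.0933]), (20, [276.2, 143.0], [0.6335, 0.0308]), (18, [283.6, 164.8], [0.6207, -0.0837])] [0.60001416 0.0926108 ]
grn [(51, [216.6, 177.5], [0.591, -0.0019])]
```

View pics/y2.png

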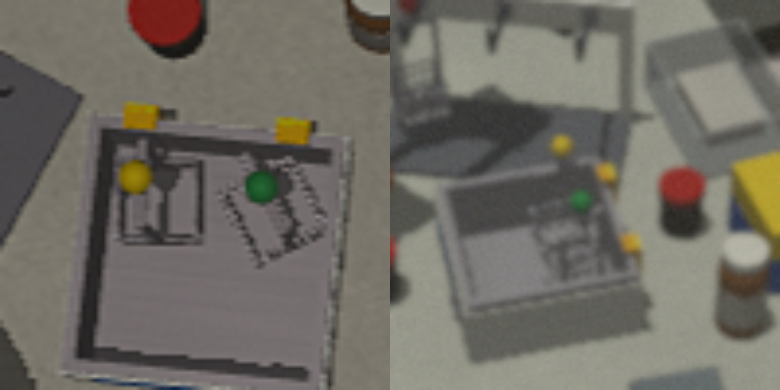

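Yellow stands upright and nearly square to the bath. Now red.

Run:
```python
from bk import *
pick([.488,.360])
if current_finger_gap()>.02:
    g=slot(-.044,.0);carry(g)
    if current_finger_gap()>.02: put(g)
move_ptp([.35,-.15,.40],down(np.radians(-30)))
T=cap('top');S=cap('side','fs')
R=((0,140,70),(8,255,255))
print('red',[b[:3] for b in blobs(T,*R,.179,(160,150,240,230))],g)
print('yel',[b[:3] for b in blobs(T,(20,140,70),(32,255,255),.179,(150,165,260,230))])
print('grn',[b[:3] for b in blobs(T,(45,100,40),(85,255,255),.179,(150,130,260,230))])
cv2.imwrite('pics/fin.png',np.hstack([cv2.resize(T['image'][130:230,150:250],(390,390)),cv2.resize(S['image'][90:210,210:330],(390,390))]))
cv2.imwrite('pics/fint.png',cv2.resize(T['image'][100:320,70:400],(800,533)))
```

```text
at [0.4885 0.3603 0.2037]
gap 0.02424685703624791
up [-1.   0.5 -3.5] 0.024519221857307635
out [ 0.8  0.1 -2.4] 0.024511378097717505
over 0.024475098572794 [ 0.3 -0.2 -3.8]
down True [0.50517002 0.05510251 0.16015512] [0.2 1.1 1.2]
88.3083
red [(56, [197.0, 207.1], [0.5049, 0.0544])] [0.50572525 0.05494648]
yel [(16, [224.5, 165.5], [0.6262, -0.0249]), (56, [184.3, 174.8], [0.5994, 0.092])]
grn [(51, [216.6, 177.5], [0.591, -0.0019])]
```

View pics/fin.png

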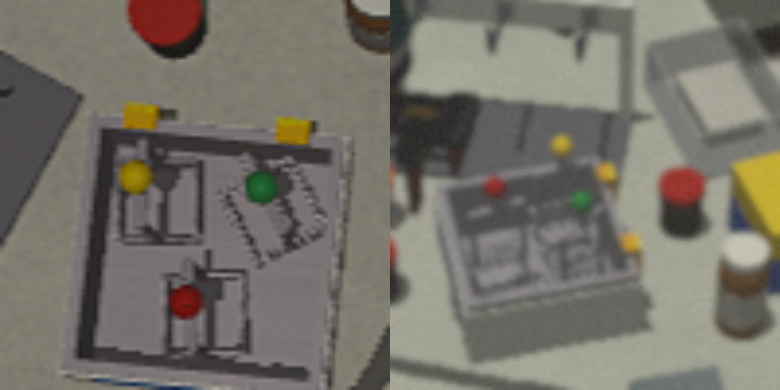

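View pics/fint.png

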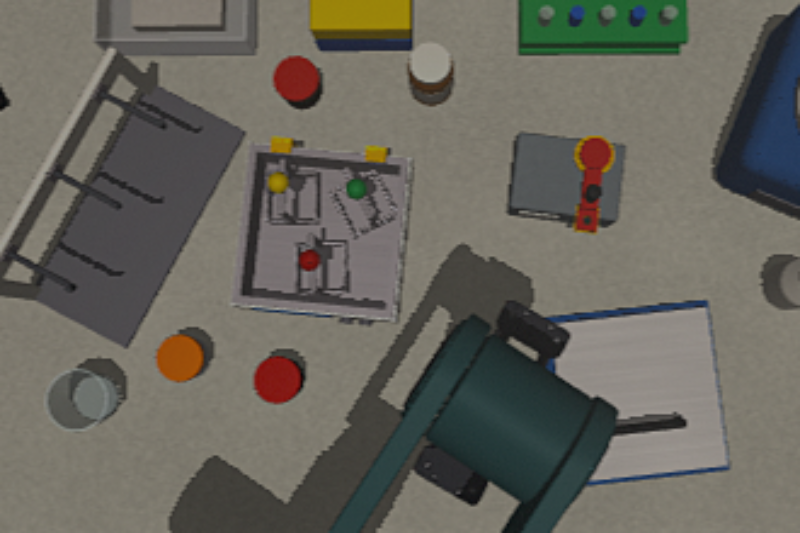

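The final pictures show all three baskets upright in the bath, the hooks empty, the handle over the hasp, the lid flat on the tray and the other things where they were.

```bash
python3 -c "
from bench import *
sleep(1);print(close_job())"
```

```text
the job is handed in; nothing more can be done
None
```

The job is done and handed in at about 90 s of robot time: the isolator is at off with the holes lined up to within what the cameras resolve, the lid is flat and handle up on the tray (which was knocked aside mid-run and found again), and all three baskets stand upright on the bath floor.

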